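Third hand at the tacking jig

ROBOT

A 6-joint arm with a two-finger parallel gripper is mounted at the origin on the work surface. World frame = base frame: x ahead of the robot, y to its left, z up, the work surface at z = 0. Lengths are in mm, angles in rad, forces in N, time in s.
With the tool pointing down it reaches from about 350 to 800 mm from the base axis. Payload 7.3 kg.
Tool frame: the origin (TCP) lies midway between the tips of the shut fingers; the grasp point (between the pads) lies 19 mm behind it; z points along the fingers, y is the line along which they close (so a half turn about z gives the same grasp; the last joint's range is limited). The gripper opens to 85 mm and grips with 20 to 120 N. Pads are 22 mm wide; open, the fingers measure 114 mm over their backs; the gripper's body (76 mm by 85 mm) begins 54 mm behind the grasp point. The pads swing forward as they close: fully open they stand 13 mm farther back than shut.
Start: joints at [-1.32, 0.342, 1.524, -0, 1.275, -0.146], TCP at [202.92, -484.219, 231.322] pointing down, gripper open.
Joint ranges: [-2.53, 2.53], [-0.77, 2.02], [0.04, 2.7], [-1, 4.14], [0.28, 2.66], [-3.11, 3.11]. Speed limits (rad/s): [2.57, 2.57, 3.14, 3.14, 3.14, 3.14].

INTERFACE

Orientations are given as a rotation vector (axis times angle).
In Python, from plant import r gives the robot as it stands.
- The arm moves only by the tool carry_out, never from a script. Its argument "deltas" is text: rows parted by semicolons, each of 4 numbers parted by spaces: the shift along the tool's x, y, z in mm, then the turn about the tool's z in degrees. In form: tx ty tz spin; .... A call has 1 to 10 rows; each row is the pose to reach, as a shift and turn from the pose commanded when the call began, along the tool's axes at that moment; what a row does not reach only later rows make up. A row lasts 1/8 s, in which the tool goes at most 62.5 mm and 10.7 degrees, less where a joint would pass 70% of its speed; a pose out of reach is approached as far as the arm can. A call with a gripper value outside its range is refused whole. "claw" is the finger opening in mm, from 0 to 85.4, set as the call begins (left out, the last holds). The fingers move at their own pace and stop on an object; "force" is the grip in N (left out, the last holds). Time passes only in rows, so rows that repeat a pose let the fingers close. It gives the time, the measured TCP pose, the force, the opening and the grip force at its end, in the units of the state.
- r.get_state(): the state, without advancing time (a new reading comes with each control period).
- r.read_camera(name): name is "scene" or "top"; returns a dict with "image" (420x560x3 uint8, red, green, blue), "range_z" (420x560 float32, mm along the optical axis (not along the pixel's ray), 0 where there is no reading), "fx", "fy", "cx", "cy" (pixels), "k1" (the pictures are not rectified: a ray, as slopes to the right and down, at radius r is drawn at 1 + k1 r^2 times it, then the intrinsics apply), "world_from_camera" (4x4, takes a point from camera to world coordinates). Camera axes: x right, y down, z forward; pixel columns grow to the right and rows downward; lengths in mm; the calibration is good to about 2 mm. A picture is of the moment at which its call begins.
- r.hand_in(): hands the job in; it is judged then, once.
Trained networks look in a picture, given as the dict that the camera call returned (one of the last four; its "shot" number tells which), for a name from the list of things; names that differ only in an ending like _2 or _b are one class to them, and where a whole thing is asked for, a point or a joint stands for the part that bears it (a point fixed in the world has none). Each returns a list of dicts, best first, with "conf" (0 to 1); they miss things now and then, are a little off and sometimes report something else, mostly with a low value. They report only what shows in the picture. A call takes as long as a camera call. They do not tell look-alikes from the thing itself.
- r.regions_of(thing, picture): "region" (420x560 bool, what is visible of it).
- r.tip_of(thing, picture): "point" ([x, y, z] in mm, in world coordinates, good to about 4 mm: a listed point, or the origin of a listed thing).
The state is a dict: "t": time; "q": joint angles; "joint_vel": joint speeds; "tau": joint torques, N m; "eef_pos": TCP position; "ee_rot": TCP orientation; "force": force on the tool from outside, world axes, zero at the start; "ft_torque": the same for the moment, N m; "opening": opening from 0.0 (shut) to 1.0 (fully open); "grasp_force": force on a finger pad.
Only numpy, scipy, OpenCV 4.12 (cv2) and the standard library are available. Lean on these libraries where they do the work, as an engineer would, in place of code of your own. Each camera call takes 0.05 s, during which the arm holds its last target. There are 200 camera calls.

TASK

Be a third hand for the welder: take the larger of the two steel angle brackets, stand it flat on the bed of the tacking jig between the two side rails with its foot pointing at the sprung stop, and press the foot squarely against the stop until the stop's pointer stands between the two brass studs (about 10 N). Never ram the stop to the end of its travel and leave everything else on the table where it is. Finish while still holding the bracket pressed there, steady, ready to be tacked: do not let go.

Things in the scene. Friction and masses are not known exactly. Their poses are not given: they have to be found in the camera images.
- bracket: The larger steel angle bracket (L; sizes in mm), 0.32 to 0.51 kg, right of the jig. Foot: plate 80 (x) by 60 (y) by 6 thick, flat on the table. Leg: upright plate 6 thick, 60 wide, top 60 above the underside, at the foot's -x end (x -40 to -34). Origin: centre of the foot's underside; x points from leg to toe (free end of the foot), at the start within 0.5 rad of ahead; z up.
- bracket_toe (a point): Middle of the bracket's toe edge, the end face of the foot: 40 along x, 3 above its underside. This face goes against the stop.
- bracket_leg (a point): Point in the middle of the upright leg's thickness, 45 above the bracket's underside, at x = -37 in its frame: a good place to grip, the jaws closing along the bracket's x over 6 mm.
- jig: Tacking jig, fixed (mm): dark bed plate 220 (x) by 150 (y) by 12 thick, origin under its centre, x from its open end (robot side) to the stop. On it: two side rails, x -30 to 40, inner faces at y -40 and 40, tops 22 above the table; grey spring housing at x 87 to 107, top 38 high; two upright brass studs, 6 in diameter, tops 34 high, at y 60, x 57 and 73 (10 free between).
- stop: Sprung stop: aluminium bar 60 wide (jig y), 12 thick (x), 13 to 32 above the table, on two spring rods. Origin: middle of the pressed face, at jig x 45, y 0, 24 above the table at rest; axes as the jig's. Slides along jig +x when pushed. A thin steel pointer (3 thick) at its +y end reaches out towards the studs, its middle 6 behind the pressed face.
- plunger (a joint): How far the stop has been pushed in along jig x, in m: 0 at rest (pointer at jig x = 51), 0.024 at the end of its travel. Spring of 700 N/m without preload (0.7 N per mm), friction about 0.2 N. The middle of the pointer lies between the studs' inner faces from 0.009 to 0.019 (6.3 to 13.3 N); the middle is 0.014 (9.8 N).
- small_bracket: The smaller steel angle bracket, not wanted: foot 50 by 40 by 5, leg top 42 high. Origin under the foot's centre. Leave it alone.
- wrench: Steel open-ended wrench, 180 long, lying beyond the brackets. Bystander.
- hammer: Hammer, 260 long, lying left of the jig. Bystander.
- pipe: Steel pipe offcut, 28 in diameter, 200 long, lying at the right near the robot. Bystander.
- grinder: Angle grinder, about 250 long, lying at the right. Bystander.
- spray_can: Spray can standing upright, 64 in diameter, 190 high, near left. Bystander.
- square: Grey L-shaped magnetic welding square, 90 by 100, 20 high, at the right near the robot. Bystander.
- nut_tray: Black plastic tray 140 by 100, 35 high, left of the jig. Bystander.
Things that resemble listed ones, but are neither listed nor needed, are in the scene too. Leave any green, pink or purple look-alike of the bracket alone.

How it is judged:
By the outcome, as a careful person would: the job done as asked, in the order asked, and still so for the second after the job is handed in, while the arm keeps its last pose, push and grip.
It also fails if it takes over 43 s, if anything falls off the work surface, if the arm or the gripper's body presses on something with over 40 N, if the wrist force passes 120 N, or if a joint passes its speed limit or range.

## Working session

There is one attempt and no reset: what is moved stays moved. The work goes in short steps, Python scripts to look and compute and a tool call to move; the robot and the scene stay as the last step left them, time stands still between calls to the robot, and variables do not carry over. Pictures are saved under pics/ and viewed, at most 10 in all, crops included, and the job is handed in when it is done.

Besides the shell and the picture viewer there is one more tool, called after ">>>" in YAML: its name, and indented under it one key for each argument. carry_out: Moves the arm, as the interface text tells. Its arguments: {"type":"object","properties":{"deltas":{"type":"string"},"claw":{"type":"number"},"force":{"type":"number"}},"required":["deltas"]}

```bash
mkdir -p pics; cat > h.py <<'E'
import numpy as np, cv2
from plant import r
def cloud(p):
    h,w=p["range_z"].shape; u,v=np.meshgrid(np.arange(w),np.arange(h))
    K=np.array([[p["fx"],0,p["cx"]],[0,p["fy"],p["cy"]],[0,0,1.]])
    # fixed-point undistort
    xd=(u-p["cx"])/p["fx"]; yd=(v-p["cy"])/p["fy"]; x,y=xd.copy(),yd.copy()
    for _ in range(15):
        s=1+p["k1"]*(x*x+y*y); x,y=xd/s,yd/s
    z=p["range_z"]; P=np.stack([x*z,y*z,z,np.ones_like(z)],-1)@np.array(p["world_from_camera"]).T
    P=P[...,:3]; P[z==0]=np.nan
    return P
def save(p,n,crop=None,f=1):
    im=p["image"]
    if crop: a,b,c,d=crop; im=im[b:d,a:c]
    cv2.imwrite("pics/"+n,cv2.resize(im[...,::-1],None,fx=f,fy=f,interpolation=cv2.INTER_CUBIC))
E
python3 - <<'E'
from h import *
out=[]
for n in("top","scene"):
    p=r.read_camera(n); out.append(p["image"]); C=cloud(p)
    save(p,n+"0.png",f=1.4)
    for t in("bracket","small_bracket","jig","stop"):
        for d in r.regions_of(t,p)[:5]:
            m=d["region"]; v,u=np.nonzero(m); q=C[m]; print(n,t,round(d["conf"],2),int(u.mean()),int(v.mean()),m.sum(),np.nanmedian(q,0).round(),np.nanpercentile(q[:,2],[2,98]).round())
    for t in("bracket","bracket_toe","bracket_leg","jig","stop"):
        for d in r.tip_of(t,p)[:5]: print(n,"tip",t,round(d["conf"],2),np.round(d["point"]))
E
```

```text
top bracket 0.97 431 297 651 [ 265. -463.    8.] [ 0. 61.]
top bracket 0.93 352 241 627 [ 432. -232.    7.] [-2. 62.]
top bracket 0.82 396 137 599 [ 746. -378.    7.] [-0. 62.]
top bracket 0.65 318 281 618 [ 318. -129.    7.] [-1. 62.]
top bracket 0.58 378 185 511 [ 598. -318.    7.] [ 0. 62.]
top small_bracket 0.68 322 212 221 [ 522. -146.    6.] [-1. 44.]
top jig 0.96 243 203 3761 [552.  86.  13.] [ 6. 39.]
top tip bracket 0.69 [ 737. -380.    4.]
top tip bracket 0.66 [ 569. -509.   -1.]
top tip bracket 0.6 [ 266. -452.    3.]
top tip bracket 0.56 [ 596. -320.   -1.]
top tip bracket 0.55 [ 323. -127.    1.]
top tip bracket_toe 0.82 [ 462. -204.   -1.]
top tip bracket_toe 0.8 [ 280. -417.    4.]
top tip bracket_toe 0.78 [ 697. -390.    0.]
top tip bracket_toe 0.73 [ 637. -304.    1.]
top tip bracket_leg 0.7 [ 779. -373.   45.]
top tip bracket_leg 0.69 [ 249. -490.   44.]
top tip bracket_leg 0.57 [ 562. -333.   49.]
top tip jig 0.81 [550.  91.  -2.]
top tip stop 0.44 [595. 107.  24.]
scene bracket 0.94 203 228 544 [ 432. -241.    6.] [ 1. 59.]
scene bracket 0.93 198 327 826 [ 771. -3
[... 441 characters left out ...]
tip bracket 0.86 [ 320. -124.    1.]
scene tip bracket 0.81 [ 435. -230.    3.]
scene tip bracket 0.8 [ 263. -456.   -5.]
scene tip bracket 0.65 [ 598. -324.   -1.]
scene tip bracket 0.57 [ 744. -380.   -1.]
scene tip bracket_toe 0.91 [ 283. -416.    4.]
scene tip bracket_toe 0.85 [ 462. -204.    2.]
scene tip bracket_toe 0.66 [597. 101.  22.]
scene tip bracket_toe 0.63 [ 362. -122.    8.]
scene tip bracket_toe 0.56 [ 641. -301.    1.]
scene tip bracket_leg 0.94 [ 564. -334.   44.]
scene tip bracket_leg 0.81 [ 253. -482.   46.]
scene tip bracket_leg 0.73 [ 410. -256.   48.]
scene tip bracket_leg 0.73 [ 284. -128.   44.]
scene tip jig 0.55 [554.  93.  -4.]
scene tip stop 0.68 [596. 104.  21.]
```

View pics/top0.png

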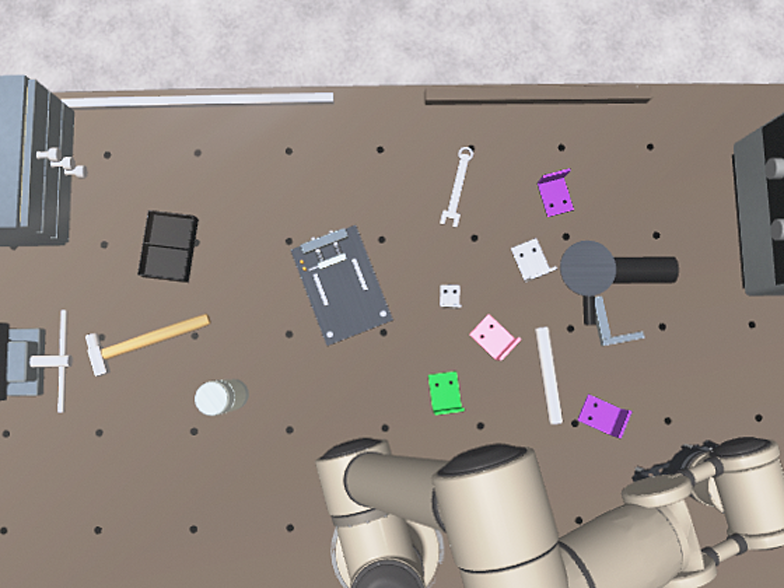

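View pics/scene0.png

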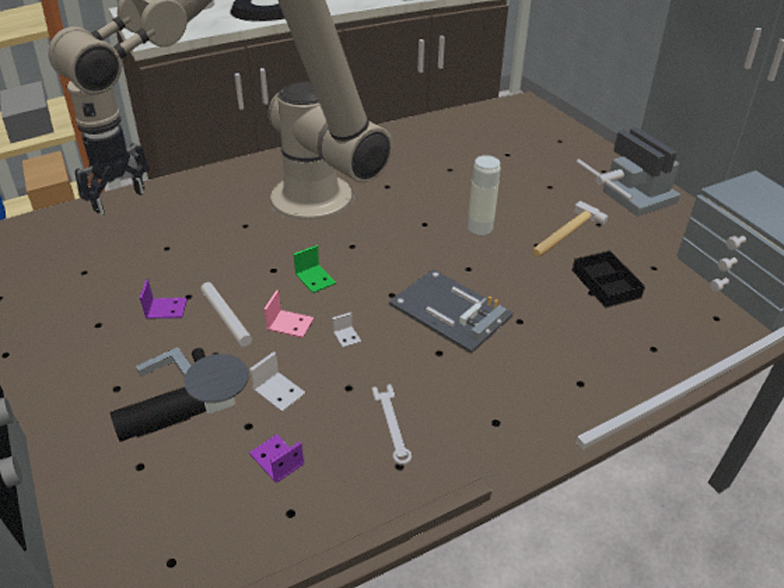

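The top picture has these bracket-like things: grey large (378,185), grey small (322,212), pink (352,241), green (318,281) and purple (396,137) and (431,297). The grey one at (378,185) fits, as it is steel, its leg top is about 60 high, and it is the larger of the two. I'll confirm with a crop and fit the poses.

```bash
python3 - <<'E'
from h import *
p=r.read_camera("top"); C=cloud(p); save(p,"crop1.png",(330,140,470,245),5)
ps=r.read_camera("scene"); S=cloud(ps)
def rect(q): 
    (c,s,a)=cv2.minAreaRect(q[:,:2].astype(np.float32)); return np.round(c,1),np.round(s,1),round(a,1)
for n,pp,D in(("top",p,C),("scene",ps,S)):
    for d in r.regions_of("bracket",pp):
        q=D[d["region"]]; q=q[~np.isnan(q[:,0])]
        if np.hypot(*(np.median(q,0)[:2]-[597,-320]))<40:
            f=q[(q[:,2]>2)&(q[:,2]<11)]; l=q[q[:,2]>20]; t=q[q[:,2]>54]
            print(n,"foot",rect(f),"leg",rect(l),l.mean(0).round(1),"top",t.mean(0).round(1),len(t))
            c,s,vt=np.linalg.svd(l[:,:2]-l[:,:2].mean(0)); print("leg dir",np.degrees(np.arctan2(vt[0,1],vt[0,0])).round(1))
    for d in r.regions_of("jig",pp)[:1]:
        q=D[d["region"]]; q=q[~np.isnan(q[:,0])]
        print(n,"bed",rect(q[(q[:,2]>8)&(q[:,2]<16)]))
        for nm,a,b in(("rails",18,25),("stop",28,34),("house",35.5,42)):
            k=q[(q[:,2]>a)&(q[:,2]<b)]; print(nm,len(k),k.mean(0).round(1),rect(k))
    print(n,[ (t,np.round(d["point"],1),round(d["conf"],2)) for t in("bracket","bracket_toe","bracket_leg","jig","stop") for d in r.tip_of(t,pp) if d["point"][1]>0 or np.hypot(d["point"][0]-597,d["point"][1]+320)<60])
    # grinder
    for d in r.regions_of("grinder",pp)[:1]:
        q=D[d["region"]]; q=q[~np.isnan(q[:,0])]; print("grinder",np.nanmax(q,0).round(),np.nanmin(q,0).round())
        dist=np.hypot(q[:,0]-562,q[:,1]+333); i=np.argsort(dist)[:300:30]; print(q[i].round().tolist(),dist[i].round())
E
```

```text
top foot (array([ 602.5, -317.6]), array([73. , 60.4]), 21.9) leg (array([ 561.9, -324.2]), array([ 6.2, 47.4]), 22.2) [ 559.8 -320.1   54.8] top [ 561.2 -323.1   59.9] 32
leg dir 112.5
top bed (array([552.3,  86.4]), array([221.2, 148.4]), 19.7)
rails 242 [559.9  87.8  21. ] (array([555.2,  83.5]), array([213.1, 144.2]), 16.6)
stop 132 [612.3 109.9  31.2] (array([587.3, 105.2]), array([134., 111.]), 20.6)
house 168 [640.2 118.1  38.1] (array([621.7, 116.3]), array([ 61.7, 106.3]), 19.9)
top [('bracket', array([ 599.4, -317.8,    0.8]), 0.89), ('bracket_toe', array([ 636.7, -304.3,    2.7]), 0.67), ('bracket_leg', array([ 564.5, -332.6,   48.7]), 0.76), ('jig', array([550.8,  90.5,  -3.1]), 0.79), ('stop', array([447.7, 491.2,  -1.5]), 0.53), ('stop', array([590.5, 106.4,  25.5]), 0.4)]
grinder [ 628. -365.   78.] [ 455. -622.   -3.]
[[564.0, -366.0, 68.0], [561.0, -375.0, 67.0], [576.0, -378.0, 69.0], [587.0, -378.0, 73.0], [581.0, -385.0, 68.0], [599.0, -379.0, 70.0], [605.0, -378.0, 66.0], [593.0, -390.0, 71.0], [549.0, -400.0, 71.0], [602.0, -392.0, 68.0]] [33. 42. 47. 51. 55. 59
[... 446 characters left out ...]
 [646.  118.8  38. ] (array([629.2, 115. ]), array([ 56.3, 109.6]), 18.9)
scene [('bracket', array([ 599.8, -319.3,   -0.8]), 0.64), ('bracket_leg', array([447.7, 489.8,   3.9]), 0.75), ('bracket_leg', array([ 565.4, -334.9,   45.4]), 0.58), ('jig', array([553.6,  89.4,  -4.3]), 0.9), ('jig', array([ 567.5, -336.4,   48.6]), 0.33), ('stop', array([597.7, 103.3,  24.2]), 0.46)]
grinder [ 632. -350.   73.] [ 438. -625.   -4.]
[[558.0, -365.0, 66.0], [548.0, -371.0, 71.0], [547.0, -377.0, 69.0], [560.0, -384.0, 70.0], [547.0, -385.0, 66.0], [552.0, -389.0, 68.0], [555.0, -393.0, 65.0], [545.0, -395.0, 71.0], [610.0, -379.0, 71.0], [542.0, -400.0, 68.0]] [32. 41. 46. 51. 54. 57. 61. 64. 67. 70.]
```

View pics/crop1.png

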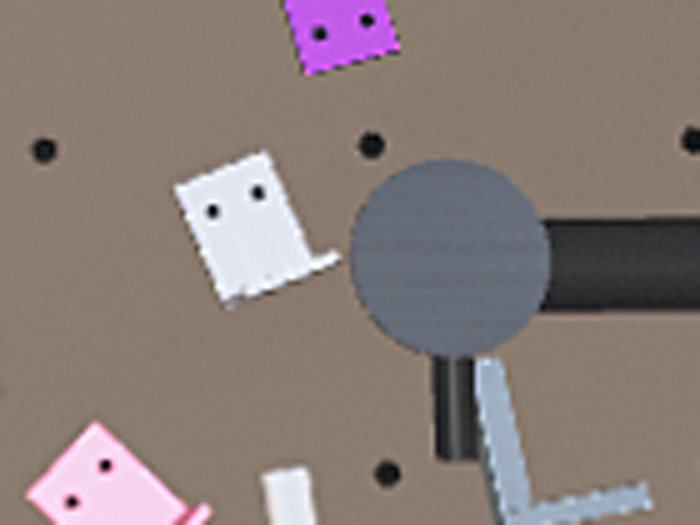

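The crop shows the grey bracket with two holes at (250,230) and its leg at the lower right, close beside the grinder disc at (450,257). It is the larger steel one, so that's confirmed. Its pose is about (599.5,-318.5) at 21°; the jig is about (553,88.5) at 20°.

```bash
cat >> h.py <<'E'
from scipy.spatial.transform import Rotation as Ro
def delta(x,y,z,yaw):
    s=r.get_state(); R=Ro.from_rotvec(s["ee_rot"]).as_matrix(); d=R.T@(np.array([x,y,z])-s["eef_pos"])
    a=np.degrees(np.arctan2(R[1,1],R[0,1])) # heading of closing line
    t=(a-yaw+90)%180-90   # tool z down: + spin lowers heading
    print("t",round(s["t"],2),"pos",np.round(s["eef_pos"],1),"head",round(a,1),"tilt",np.round(R[:,2],3),"shift",d.round(1),"spin",round(t,1),"q6",np.round(s["q"][5],2),"F",np.round(s["force"],1),"open",round(s["opening"],2),"grip",np.round(s["grasp_force"],1))
E
python3 -c "
from h import *
delta(563.5,-328,130,21)"
```

```text
t 1.9 pos [ 202.9 -484.2  231.3] head -67.3 tilt [ 0. -0. -1.] shift [392.9  -4.8 101.3] spin -88.3 q6 -0.15 F [-0.8  0.7  0.7] open 1.0 grip 0.0
```

>>> carry_out:
  deltas: "39 -0.5 0 -8.8; 78 -1 0 -17.6; 118 -1.5 0 -26.4; 157 -2 0 -35.2; 196 -2.5 10 -44; 236 -3 20 -52.8; 275 -3.5 40 -61.6; 314 -4 60 -70.4; 354 -4.5 80 -79.2; 393 -4.8 101 -88.3"
  claw: 45
  force: 100

```text
t: 3.15
eef_pos: [564.8, -327.3, 129.7]
ee_rot: [1.772, 2.594, -0.0]
force: [-0.1, -0.3, 0.0]
opening: 0.525
grasp_force: 0.0
```

```bash
python3 - <<'E'
from h import *
delta(563.5,-328,28,21)
p=r.read_camera("scene"); save(p,"s1.png",(110,130,290,330),3)
E
```

```text
t 3.15 pos [ 564.8 -327.3  129.7] head 21.3 tilt [ 0. -0. -1.] shift [-1.000e-01 -1.400e+00  1.017e+02] spin 0.3 q6 -1.01 F [-0.1 -0.3  0. ] open 0.53 grip 0.0
```

View pics/s1.png

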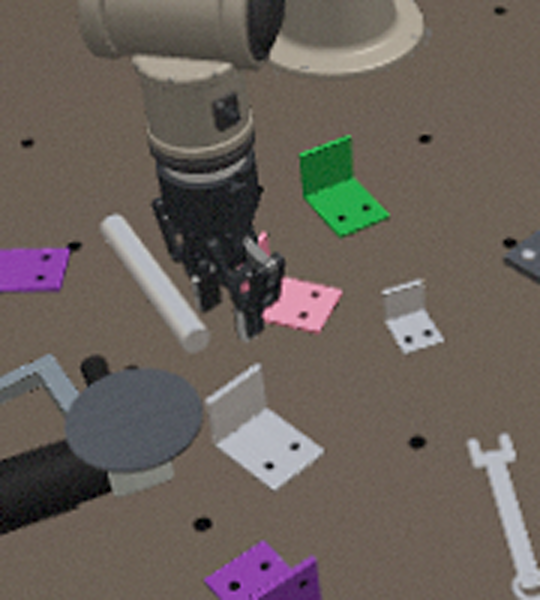

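The gripper hangs above the leg with its fingers on either side of it along the bracket's x. The leg's top is at (240,385) in the crop and the disc is clear to the left. Descending.

>>> carry_out:
  deltas: "0 -0.5 20; 0 -1 40; 0 -1 60; 0 -1 75; 0 -1 90; 0 -1 97; 0 -1 101; 0 -1 101"

```text
$.deltas[0]: bad value
```

>>> carry_out:
  deltas: "0 0 0; 0 0 0; 0 0 0; 0 0 0; 0 0 0; 0 0 0"
  claw: 0
  force: 100

```text
$.deltas[0]: bad value
```

Each row needs four numbers.

>>> carry_out:
  deltas: "0 -0.5 20 0; 0 -1 40 0; 0 -1 60 0; 0 -1 75 0; 0 -1 90 0; 0 -1 97 0; 0 -1 101 0; 0 -1 101 0"

```text
t: 4.2
eef_pos: [562.7, -328.4, 29.5]
ee_rot: [1.778, 2.589, -0.0]
force: [-0.2, 0.2, 0.4]
opening: 0.527
grasp_force: 0.0
```

>>> carry_out:
  deltas: "0 0 0 0; 0 0 0 0; 0 0 0 0; 0 0 0 0; 0 0 0 0; 0 0 0 0"
  claw: 0
  force: 100

```text
t: 4.95
eef_pos: [562.8, -328.5, 30.0]
ee_rot: [1.778, 2.589, -0.0]
force: [-0.8, 0.5, 6.1]
opening: 0.047
grasp_force: 98.8
```

>>> carry_out:
  deltas: "0 0 -10 0; 0 0 -25 0; 0 0 -45 0; 0 0 -70 0; 0 0 -95 0; 0 0 -105 0; 0 0 -105 0"

```text
t: 5.82
eef_pos: [562.8, -328.4, 134.9]
ee_rot: [1.778, 2.589, -0.0]
force: [-1.3, 0.8, -3.5]
opening: 0.052
grasp_force: 97.7
```

```bash
cat >> h.py <<'E'
def bracket(near, zmin=-5):
    for n in("top","scene"):
        p=r.read_camera(n); C=cloud(p)
        for t in("bracket","bracket_toe","bracket_leg"):
            for d in r.tip_of(t,p):
                if np.hypot(*(np.array(d["point"])[:2]-near))<80: print(n,t,round(d["conf"],2),np.round(d["point"],1))
        for d in r.regions_of("bracket",p):
            q=C[d["region"]]; q=q[~np.isnan(q[:,0])]
            if len(q) and np.hypot(*(np.median(q,0)[:2]-near))<70:
                m=np.median(q[:,2]); f=q[abs(q[:,2]-m)<5]; c,s,a=cv2.minAreaRect(f[:,:2].astype(np.float32)); print(n,"region",len(q),"footz",m.round(1),np.round(c,1),np.round(s,1),round(a,1))
    return p
E
python3 - <<'E'
from h import *
c,s=np.cos(np.radians(20)),np.sin(np.radians(20))
p=bracket([599,-318]); save(p,"s2.png",(110,130,290,330),3)
x=-52-1.5;y=4  # tool in jig frame
delta(553+x*c-y*s,88.5+x*s+y*c,130,20)
E
```

```text
top bracket 0.51 [ 597.2 -319.   105.7]
top bracket_toe 0.56 [ 635.3 -305.5  109.3]
top bracket_leg 0.52 [ 566.1 -332.5  155.5]
top region 207 footz 111.0 [ 607.9 -304.4] [50.9 40.8] 20.0
scene bracket 0.81 [ 599.5 -318.3  101.3]
scene bracket_toe 0.81 [ 641.6 -305.4  105. ]
scene region 825 footz 108.6 [ 602.1 -316.9] [79.6 62.3] 20.3
t 6.33 pos [ 562.5 -328.2  134. ] head 21.0 tilt [-0.  0. -1.] shift [397.4  87.3   4.1] spin 1.0 q6 -1.01 F [ 0.7  0.1 -3.8] open 0.05 grip 97.7
```

View pics/s2.png

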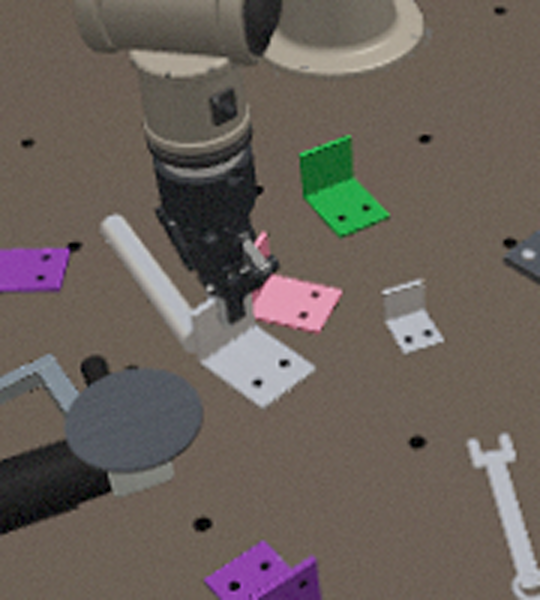

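It is held level, with the foot at (260,365) in the crop. Carrying it over the jig.

>>> carry_out:
  deltas: "25 6 0 0; 65 14 0 0; 108 24 0 0; 155 34 0 0; 202 44 0 0; 250 55 0 0; 298 65 0 0.3; 340 75 0 0.6; 375 82 0 1; 397 87 0 1"

```text
t: 7.58
eef_pos: [500.9, 75.2, 134.6]
ee_rot: [1.799, 2.575, 0.001]
force: [0.5, 0.2, -3.6]
opening: 0.053
grasp_force: 97.8
```

>>> carry_out:
  deltas: "0 0 10 0; 0 0 20 0; 0 0 30 0; 0 0 35 0; 0 0 35 0"

```text
t: 8.2
eef_pos: [501.2, 73.1, 98.8]
ee_rot: [-1.802, -2.573, 0.001]
force: [0.1, -0.1, -3.1]
opening: 0.052
grasp_force: 97.7
```

```bash
python3 - <<'E'
from h import *
c,s=np.cos(np.radians(20)),np.sin(np.radians(20))
p=bracket([537,83]); save(p,"s3.png",(240,150,400,290),4)
pt=r.read_camera("top"); save(pt,"t3.png",(190,150,300,260),5)
x=-52-1.5;y=4
delta(553+x*c-y*s,88.5+x*s+y*c,43,20)
E
```

```text
scene bracket 0.98 [539.   80.9  71.3]
scene bracket_toe 0.87 [579.4  96.   73.7]
scene bracket_toe 0.37 [551.8  90.5  -4.4]
scene bracket_leg 0.76 [502.8  68.  113. ]
scene bracket_leg 0.56 [577.   98.9  72.7]
scene region 477 footz 76.0 [542.9  83.4] [80.2 64.7] 18.3
t 8.75 pos [501.4  73.5  99.4] head 20.0 tilt [ 0. -0. -1.] shift [ 0.4  0.1 56.4] spin 0.0 q6 -0.36 F [ 0.3 -0.1 -3. ] open 0.05 grip 97.7
```

View pics/s3.png

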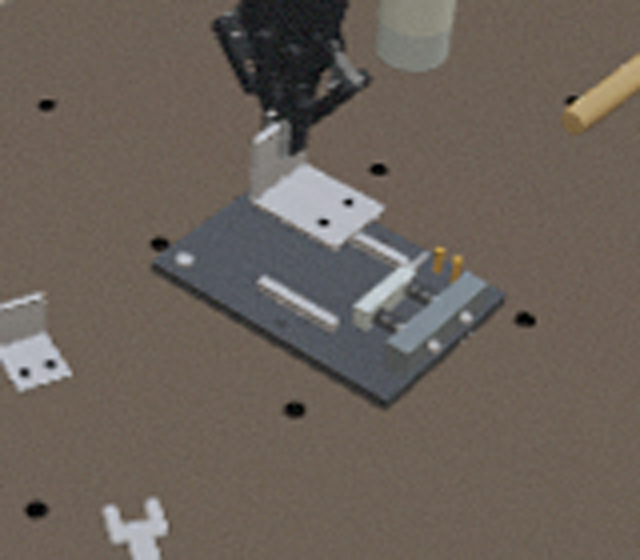

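View pics/t3.png

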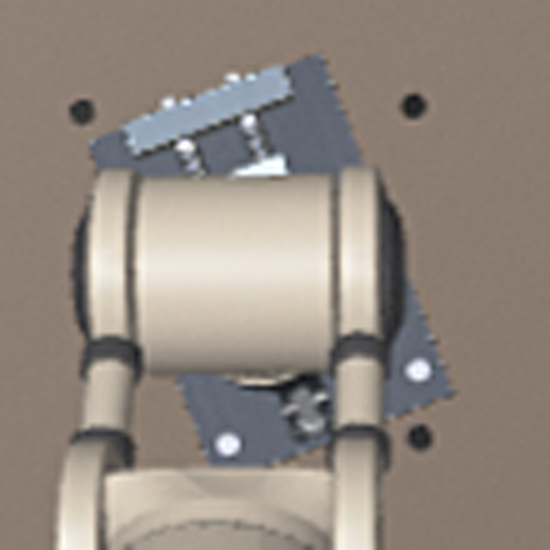

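The scene crop shows the foot at (320,200) in line with the jig, the rails at (300,300) and (380,245), and the stop at (385,290). The top view is blocked by the arm. I'll go lower and check the lateral centring against the rails.

>>> carry_out:
  deltas: "0 0 12 0; 0 0 24 0; 0 0 30 0; 0 0 30 0"

```text
t: 9.25
eef_pos: [500.9, 73.5, 68.5]
ee_rot: [-1.8, -2.573, 0.002]
force: [-0.2, 1.0, -2.3]
opening: 0.048
grasp_force: 97.7
```

```bash
python3 - <<'E'
from h import *
c,s=np.cos(np.radians(20)),np.sin(np.radians(20))
p=r.read_camera("scene"); C=cloud(p).reshape(-1,3); C=C[~np.isnan(C[:,0])]
d=C[:,:2]-[553,88.5]; J=np.c_[d[:,0]*c+d[:,1]*s,-d[:,0]*s+d[:,1]*c,C[:,2]]
J=J[(abs(J[:,0])<125)&(abs(J[:,1])<90)]
def st(nm,k): print(nm,len(k),np.percentile(k,[3,50,97],axis=0).round(1).tolist() if len(k) else "")
def sel(z0,z1,x0,x1,y0,y1): return J[(J[:,2]>z0)&(J[:,2]<z1)&(J[:,0]>x0)&(J[:,0]<x1)&(J[:,1]>y0)&(J[:,1]<y1)]
st("rail-",sel(17,25,-35,42,-60,-30)); st("rail+",sel(17,25,-35,42,30,62)); st("stop",sel(27,34,38,66,-40,40)); st("house",sel(36,41,75,115,-60,60)); st("foot",sel(42,50,-70,40,-45,45))
f=sel(42,50,-50,40,-45,45)
print(cv2.minAreaRect(f[:,:2].astype(np.float32)))
h=sel(36,41,75,115,-60,60); print(cv2.minAreaRect(h[:,:2].astype(np.float32)))
for a,b in((-60,-30),(30,62)):
    k=sel(17,25,-35,42,a,b); print(np.degrees(np.arctan(np.polyfit(k[:,0],k[:,1],1)[0])))
delta(501.5,73.5,43,20)
E
```

```text
rail- 63 [[-24.4, -49.3, 17.4], [6.5, -45.1, 21.0], [38.3, -38.0, 23.8]]
rail+ 26 [[1.4, 35.2, 17.4], [21.4, 42.0, 20.4], [38.0, 53.7, 24.4]]
stop 87 [[45.4, -29.7, 27.4], [53.3, -2.1, 30.5], [65.2, 30.6, 33.6]]
house 120 [[89.1, -48.8, 36.2], [98.2, -9.1, 38.0], [108.3, 46.0, 40.7]]
foot 317 [[-49.6, -30.2, 42.2], [-12.5, -2.5, 44.5], [23.7, 27.3, 48.1]]
((-10.654121398925781, -1.0411376953125), (62.89847946166992, 78.50788879394531), 89.64344787597656)
((98.91024780273438, -1.5755615234375), (21.58625030517578, 101.55451965332031), 0.4705987572669983)
1.1155191528675508
-13.91296459552086
t 9.3 pos [501.2  73.5  69. ] head 20.0 tilt [-0.001 -0.    -1.   ] shift [-0.1  0.3 26. ] spin 0.0 q6 -0.36 F [ 0.1 -1.  -3.5] open 0.05 grip 97.7
```

Centred within about 1 mm and aligned within half a degree, with the toe about 20 mm short of the stop. Lowering onto the bed.

>>> carry_out:
  deltas: "0 0 8 0; 0 0 16 0; 0 0 21 0; 0 0 24 0; 0 0 25 0; 0 0 26 0; 0 0 26 0"

```text
t: 10.18
eef_pos: [501.4, 73.5, 43.4]
ee_rot: [1.801, 2.574, 0.0]
force: [0.4, -0.1, -3.6]
opening: 0.052
grasp_force: 97.8
```

>>> carry_out:
  deltas: "0 0 0.5 0; 0 0 1 0; 0 0 1 0; 0 0 1 0"

```text
t: 10.68
eef_pos: [501.3, 73.5, 42.3]
ee_rot: [1.801, 2.574, -0.0]
force: [0.2, -0.0, -2.8]
opening: 0.049
grasp_force: 97.8
```

>>> carry_out:
  deltas: "0 0 0.5 0; 0 0 0.5 0; 0 0 0.5 0"

```text
t: 11.05
eef_pos: [501.3, 73.5, 42.0]
ee_rot: [1.801, 2.574, 0.0]
force: [-1.8, -0.4, 0.4]
opening: 0.05
grasp_force: 98.4
```

In contact with the bed. A touch more pressure, then slide forward along tool +y.

>>> carry_out:
  deltas: "0 0 0.3 0; 0 3 0.3 0; 0 6 0.3 0; 0 9 0.3 0; 0 12 0.3 0; 0 15 0.3 0; 0 17 0.3 0; 0 17 0.3 0; 0 17 0.3 0"

```text
t: 12.18
eef_pos: [517.0, 79.1, 42.0]
ee_rot: [-1.801, -2.574, 0.001]
force: [-4.2, -0.8, 5.5]
opening: 0.047
grasp_force: 99.2
```

>>> carry_out:
  deltas: "0 2 0 0; 0 4 0 0; 0 6 0 0; 0 7 0 0; 0 7 0 0; 0 7 0 0"

```text
t: 12.92
eef_pos: [522.8, 81.3, 41.9]
ee_rot: [-1.8, -2.573, 0.003]
force: [-7.1, -3.3, 7.0]
opening: 0.051
grasp_force: 99.6
```

```bash
cat >> h.py <<'E'
def jigview(n=None):
    c,s=np.cos(np.radians(20)),np.sin(np.radians(20))
    p=r.read_camera("scene"); C=cloud(p).reshape(-1,3); C=C[~np.isnan(C[:,0])]
    d=C[:,:2]-[553,88.5]; J=np.c_[d[:,0]*c+d[:,1]*s,-d[:,0]*s+d[:,1]*c,C[:,2]]
    k=J[(J[:,2]>27)&(J[:,2]<34)&(J[:,0]>38)&(J[:,0]<84)&(abs(J[:,1])<28)]
    print("stop x pcts",np.percentile(k[:,0],[3,25,50,75,97]).round(1),len(k))
    f=J[(J[:,2]>14)&(J[:,2]<23)&(abs(J[:,1])<34)&(J[:,0]>-15)&(J[:,0]<70)]
    print("foot",np.percentile(f,[3,50,97],axis=0).round(1).tolist())
    # project jig points into the picture for reference: pointer at d=0,9,14,19 and studs
    M=np.linalg.inv(np.array(p["world_from_camera"]))
    def px(x,y,z):
        w=M@[553+x*c-y*s,88.5+x*s+y*c,z,1]; a,b=w[0]/w[2],w[1]/w[2]; q=1+p["k1"]*(a*a+b*b); return [round(a*q*p["fx"]+p["cx"],1),round(b*q*p["fy"]+p["cy"],1)]
    print("studs px",px(57,60,34),px(73,60,34),"pointer 0/9/14/19",[px(51+t,45,28) for t in(0,9,14,19)])
    if n: save(p,n,(300,175,370,240),8.5)
    return p
E
python3 -c "
from h import *
jigview('s4.png'); s=r.get_state(); print(np.round(s['force'],1),np.round(s['ft_torque'],2),s['t'])"
```

```text
stop x pcts [48.2 53.5 59.  69.1 81.6] 92
foot [[-12.9, -30.9, 14.4], [15.8, -3.2, 17.6], [59.9, 28.0, 21.6]]
studs px [np.float64(349.4), np.float64(211.8)] [np.float64(353.8), np.float64(214.2)] pointer 0/9/14/19 [[np.float64(344.6), np.float64(214.9)], [np.float64(347.0), np.float64(216.3)], [np.float64(348.4), np.float64(217.0)], [np.float64(349.8), np.float64(217.8)]]
[-7.4 -2.7  8.7] [-0.42  0.93 -0.02] 12.975
```

View pics/s4.png

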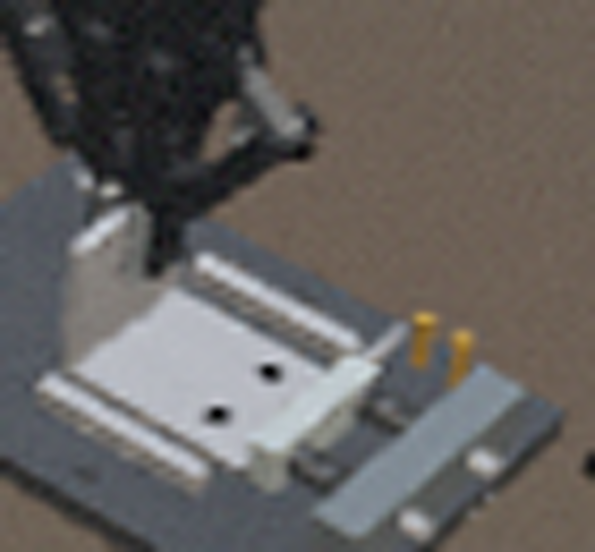

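The pointer tip (405,325) is still left of the near stud (425,335), and the foot is square on the stop. Pressing on in small steps, watching the force slope.

>>> carry_out:
  deltas: "0 1 0 0; 0 2 0 0; 0 3 0 0; 0 3 0 0; 0 3 0 0"

```text
t: 13.6
eef_pos: [524.9, 82.1, 41.9]
ee_rot: [-1.8, -2.572, 0.005]
force: [-8.8, -4.9, 9.5]
opening: 0.05
grasp_force: 100.0
```

>>> carry_out:
  deltas: "0 1 0 0; 0 2 0 0; 0 3 0 0; 0 3 0 0; 0 3 0 0"

```text
t: 14.22
eef_pos: [527.2, 82.9, 42.0]
ee_rot: [-1.799, -2.572, 0.006]
force: [-11.5, -5.4, 11.9]
opening: 0.053
grasp_force: 100.4
```

```bash
python3 -c "
from h import *
jigview('s5.png'); s=r.get_state(); print(np.round(s['force'],1),np.round(s['ft_torque'],2),s['t'])"
```

```text
stop x pcts [53.3 57.4 62.3 67.8 79.5] 87
foot [[-13.6, -31.5, 14.5], [16.8, -4.0, 17.8], [64.2, 26.8, 21.9]]
studs px [np.float64(349.4), np.float64(211.8)] [np.float64(353.8), np.float64(214.2)] pointer 0/9/14/19 [[np.float64(344.6), np.float64(214.9)], [np.float64(347.0), np.float64(216.3)], [np.float64(348.4), np.float64(217.0)], [np.float64(349.8), np.float64(217.8)]]
[-11.4  -4.9  11.6] [-0.81  1.49 -0.01] 14.275
```

View pics/s5.png

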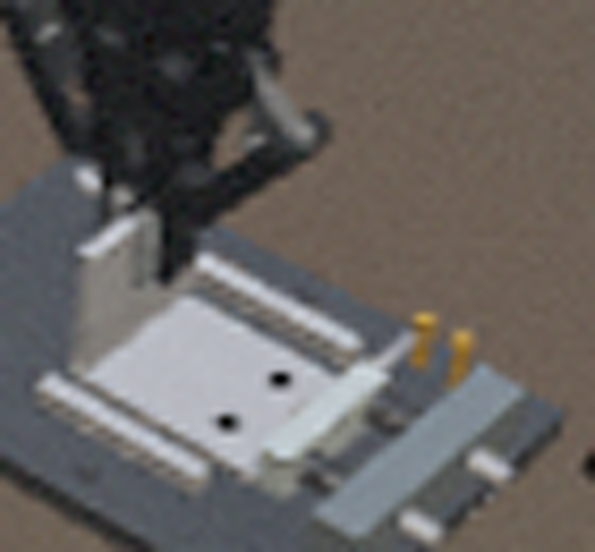

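The pointer tip (408,335) is now just left of the near stud's stem (420,345). I estimate about 7–8 mm pushed in. I'll press a bit more, and measure the pointer in a jig-rectified view so I don't have to view another picture yet.

>>> carry_out:
  deltas: "0 1 0 0; 0 2 0 0; 0 3 0 0; 0 4 0 0; 0 5 0 0; 0 5 0 0; 0 5 0 0"

```text
t: 15.15
eef_pos: [530.8, 84.3, 42.0]
ee_rot: [-1.798, -2.571, 0.009]
force: [-14.5, -6.9, 13.8]
opening: 0.056
grasp_force: 100.9
```

```bash
cat >> h.py <<'E'
def warp(img,p,z,x=(30,90),y=(-40,70),m=4,sc=1,off=(0,0)):
    c,s=np.cos(np.radians(20)),np.sin(np.radians(20)); M=np.linalg.inv(np.array(p["world_from_camera"]))
    X,Y=np.meshgrid(np.arange(*x,1/m),np.arange(*y,1/m)); W=np.stack([553+X*c-Y*s,88.5+X*s+Y*c,0*X+z,0*X+1],-1)@M.T
    a,b=W[...,0]/W[...,2],W[...,1]/W[...,2]; q=1+p["k1"]*(a*a+b*b)
    u=(a*q*p["fx"]+p["cx"]-off[0]+.5)*sc-.5; v=(b*q*p["fy"]+p["cy"]-off[1]+.5)*sc-.5
    return cv2.remap(img,u.astype(np.float32),v.astype(np.float32),cv2.INTER_CUBIC)
def measure(name,p,img,sc=1,off=(0,0)):
    xs=np.arange(30,90,.25); row=lambda W,a,b:W[int((a+40)*4):int((b+40)*4)].mean(0)
    g=img.astype(np.float32).mean(2)
    P=row(warp(g,p,24,sc=sc,off=off),34,44); S=row(warp(g,p,32,sc=sc,off=off),-22,22)
    i=np.argmax(P[40:200])+40
    im=img[...,::-1].astype(np.float32); Wb=warp((im[...,2]-im[...,0]),p,32,sc=sc,off=off); o=row(Wb,56,64)
    from scipy.signal import find_peaks
    pk=find_peaks(o,prominence=8)[0]
    print(name,"pointer peak x",xs[i],P[i].round(),"stop rear edge",xs[100+np.argmin(np.diff(S)[100:220])],"studs",xs[pk])
    return S,P
E
python3 - <<'E'
from h import *
p=jigview(); rd=lambda n:cv2.imread("pics/"+n)[...,::-1].copy()
R={}
R['rest']=measure("rest",p,rd("s3.png"),4,(240,150))
R['s4']=measure("s4",p,rd("s4.png"),8.5,(300,175)); R['s5']=measure("s5",p,rd("s5.png"),8.5,(300,175)); R['now']=measure("now",p,p["image"])
save(p,"s6.png",(300,175,370,240),8.5)
for k in R: print(k,"P",R[k][1][40:180:6].round().astype(int).tolist()); print("  S",R[k][0][40:200:6].round().astype(int).tolist())
s=r.get_state(); print(s["eef_pos"],np.round(s['force'],1),s['t'])
E
```

```text
stop x pcts [56.  61.  65.5 69.5 81.3] 73
foot [[-12.7, -30.9, 14.6], [20.2, -3.0, 17.8], [66.9, 27.0, 21.8]]
studs px [np.float64(349.4), np.float64(211.8)] [np.float64(353.8), np.float64(214.2)] pointer 0/9/14/19 [[np.float64(344.6), np.float64(214.9)], [np.float64(347.0), np.float64(216.3)], [np.float64(348.4), np.float64(217.0)], [np.float64(349.8), np.float64(217.8)]]
rest pointer peak x 47.5 188.0 stop rear edge 58.75 studs [57.5  73.75]
s4 pointer peak x 49.25 186.0 stop rear edge 60.75 studs [57.5  73.75]
s5 pointer peak x 54.25 188.0 stop rear edge 65.5 studs [57.25 74.  ]
now pointer peak x 58.0 183.0 stop rear edge 69.0 studs [57.5 74. ]
rest P [168, 168, 168, 173, 183, 188, 180, 159, 135, 112, 95, 88, 89, 91, 90, 90, 89, 89, 90, 90, 91, 90, 89, 88]
  S [86, 84, 89, 110, 149, 185, 202, 204, 201, 201, 203, 198, 179, 152, 128, 115, 109, 108, 105, 98, 87, 78, 76, 80, 83, 84, 84]
s4 P [161, 155, 152, 150, 158, 176, 186, 180, 165, 150, 132, 105, 84, 83, 89, 91, 90, 89, 89, 88, 90, 92, 92, 89]
  S [174, 175, 175, 173, 174, 180, 190, 198, 200, 200, 200, 202, 200, 185, 159, 133, 120, 114, 109, 101, 93, 88, 86, 85, 84, 82, 82]
s5 P [164, 151, 134, 115, 105, 113, 128, 145, 167, 185, 185, 167, 144, 122, 101, 87, 87, 89, 88, 88, 90, 90, 88, 87]
  S [149, 161, 172, 176, 176, 175, 172, 171, 175, 186, 197, 201, 200, 201, 202, 199, 185, 159, 133, 118, 112, 110, 105, 97, 89, 86, 84]
now P [163, 152, 139, 121, 102, 91, 92, 103, 121, 143, 164, 179, 183, 177, 165, 147, 125, 104, 90, 87, 89, 89, 88, 87]
  S [153, 150, 152, 156, 162, 168, 173, 175, 174, 171, 172, 180, 191, 199, 201, 200, 201, 203, 196, 177, 149, 127, 117, 113, 108, 101, 93]
[530.84817556  84.26169971  41.96243518] [-15.4  -7.6  14.8] 15.2
```

The stop has moved 10.4 mm, by both the bar's edge and the pointer. It needs about 3.6 mm more.

>>> carry_out:
  deltas: "0 1 0 0; 0 2 0 0; 0 3 0 0; 0 4 0 0; 0 4.5 0 0; 0 4.5 0 0; 0 4.5 0 0; 0 4.5 0 0"

```text
t: 16.2
eef_pos: [534.1, 85.5, 42.1]
ee_rot: [-1.797, -2.57, 0.011]
force: [-17.9, -9.7, 17.9]
opening: 0.055
grasp_force: 101.3
```

```bash
python3 - <<'E'
from h import *
p=jigview(); measure("now",p,p["image"]); save(p,"s7.png",(290,160,370,235),7.5)
bracket([567,94])
s=r.get_state(); R=Ro.from_rotvec(s["ee_rot"]).as_matrix(); print(s["eef_pos"],R[:,2].round(3),np.degrees(np.arctan2(R[1,1],R[0,1])),np.round(s['force'],1),s['joint_vel'].__abs__().max() if hasattr(s['joint_vel'],'max') else s['joint_vel'],s['t'])
E
```

```text
stop x pcts [59.1 64.4 69.2 71.6 81.6] 71
foot [[-13.4, -30.7, 14.8], [18.6, -2.9, 17.9], [53.9, 27.1, 22.3]]
studs px [np.float64(349.4), np.float64(211.8)] [np.float64(353.8), np.float64(214.2)] pointer 0/9/14/19 [[np.float64(344.6), np.float64(214.9)], [np.float64(347.0), np.float64(216.3)], [np.float64(348.4), np.float64(217.0)], [np.float64(349.8), np.float64(217.8)]]
now pointer peak x 61.75 184.0 stop rear edge 73.0 studs [57.5 74. ]
scene bracket 0.58 [570.5  93.   11.7]
scene bracket_toe 0.64 [613.  111.2  13.7]
scene bracket_leg 0.76 [533.7  83.7  58.1]
scene region 444 footz 18.3 [570.9  96. ] [75.3 65.3] 20.2
[534.13376114  85.49866684  42.04644832] [-0.009 -0.003 -1.   ] 20.069534662285374 [-19.7  -8.6  18.9] 0.0022691505278362328 16.75
```

View pics/s7.png

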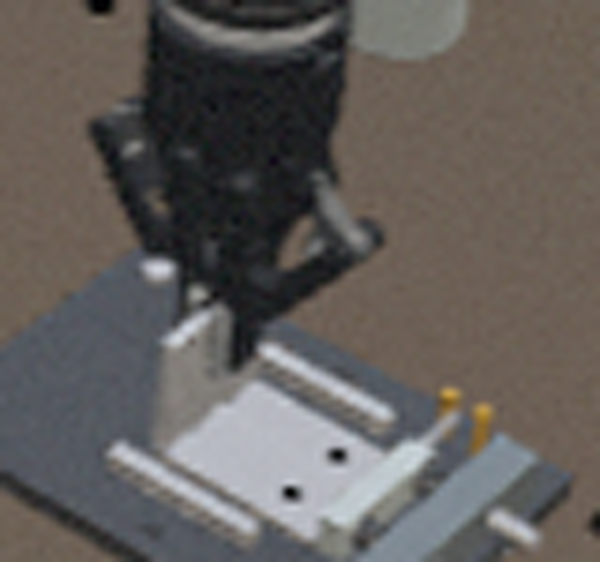

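The pointer tip (452,418) stands between the studs (448,395) and (483,412), at about 14.2 mm of travel. One quick check that the foot is flat on the bed.

```bash
python3 - <<'E'
from h import *
c,s=np.cos(np.radians(20)),np.sin(np.radians(20)); A=[]
for _ in range(12):
    p=r.read_camera("scene"); C=cloud(p).reshape(-1,3); C=C[~np.isnan(C[:,0])]; A.append(C)
C=np.vstack(A); d=C[:,:2]-[553,88.5]; J=np.c_[d[:,0]*c+d[:,1]*s,-d[:,0]*s+d[:,1]*c,C[:,2]]
def fit(n,m):
    k=J[m]; a=np.linalg.lstsq(np.c_[k[:,:2],np.ones(len(k))],k[:,2],rcond=None)[0]; print(n,len(k),np.degrees(a[:2]).round(2),"z at x=-5,50:",(a[2]-5*a[0]).round(2),(a[2]+50*a[0]).round(2))
x,y,z=J.T
fit("foot",(x>0)&(x<50)&(abs(y+1)<24)&(z>13)&(z<23))
fit("bed",(x>-100)&(x<60)&(y<-52)&(y>-70)&(z>7)&(z<17))
fit("bed2",(x>-100)&(x<-40)&(abs(y)<60)&(z>7)&(z<17))
measure("now",p,p["image"])
st=r.get_state(); print(np.round(st["force"],1),st["eef_pos"],st["t"])
E
```

```text
foot 2172 [ 0.22 -0.06] z at x=-5,50: 17.55 17.76
bed 2627 [-0.17 -0.3 ] z at x=-5,50: 11.33 11.17
bed2 4993 [-0.23  0.01] z at x=-5,50: 11.4 11.18
now pointer peak x 61.75 184.0 stop rear edge 72.75 studs [57.5 74. ]
[-19.9  -9.3  18.3] [534.12662673  85.52036372  42.04578842] 17.35
```

Flat (within about 0.4°), steady, and about 14 mm of travel. Handing in.

```bash
python3 -c "
from plant import r
print(r.hand_in())"
```

```text
the job is handed in; nothing more can be done
None
```

I've handed in the job with the larger steel bracket still gripped, flat on the jig bed to within about half a degree and square against the stop; the pointer is between the studs at about 14 mm of travel (about 10 N).

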